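# Hold down the tall polish tin

### The arm

A 7-joint arm with a two-finger parallel gripper is mounted at the origin on the work surface. World frame = base frame: x ahead of the robot, y to its left, z up, the work surface at z = 0. Lengths are in m, angles in rad, forces in N, time in s.
With the tool pointing down it reaches from about 0.425 to 0.875 m from the base axis. Payload 4.7 kg.
Tool frame: the origin (TCP) lies midway between the tips of the shut fingers; the grasp point (between the pads) lies 19 mm behind it; z points along the fingers, y is the direction in which the jaws open and shut (so a half turn about z gives the same grasp; the last joint's range is limited). The gripper opens to 87 mm and grips with 3 to 60 N. Pads are 19 mm wide; open, the fingers measure 117 mm over their backs; the gripper's body (75 mm by 190 mm) begins 51 mm behind the grasp point.
Start: joints at [-1.139, 0.321, -0.07, 1.45, 0.023, 1.371, -0.057], TCP at [0.264, 0.594, 0.223] pointing down, gripper open.
Joint ranges: [-2.86, 2.86], [-0.3, 2.09], [-1.38, 1.24], [0.06, 2.45], [-1.56, 4.7], [0.09, 2.05], [-2.69, 2.69]. Speed limits (rad/s): [2.57, 2.57, 3.14, 3.14, 3.14, 3.14, 3.14].

### API

Orientations are given as a rotation vector (axis times angle).
In Python, from bench import get_state, eyes, job gives the robot as it stands. The module is installed in compiled form; this text tells all that it offers.
- The arm moves only by the shell command python3 -m jog 'ROWS' [FORCE]. ROWS is JSON, a list that holds one entry, the list of rows, each a list of 5 numbers: the opening, from 0 (shut) to 1 (fully open), then the shift along the tool's x, y, z in units of 40 mm (1.0 is 40 mm), then the turn about the tool's z in units of 5 degrees (1.0 is 5 degrees). In form: [[[jaw, dx, dy, dz, turn], ...]]. A call has 1 to 10 rows; each row shifts and turns the commanded pose from where the row before left it, along the tool's axes as they then stand; what a row does not reach is not made up. A row lasts 1/8 s, in which the tool goes at most 62.5 mm and 10.7 degrees, less where a joint would pass 70% of its speed; a pose out of reach is approached as far as the arm can. A call is refused whole if a number of a shift passes 1 or a number of a turn 1, either way. A call with a gripper value outside its range is refused whole. The fingers move at their own pace and stop on an object; FORCE is the grip in N (left out, the last holds). Time passes only in rows, so rows that do not move let the fingers close. It gives the time, the measured TCP pose, the force and the opening at its end, in the units of the state.
- get_state(): the state, without advancing time (a new reading comes with each control period).
- eyes.get_image(name): name is "side" or "top"; returns (picture, depth): 480x640x3 uint8, red, green, blue; 480x640 float32, m along the optical axis (not along the pixel's ray), 0 where there is no reading.
- eyes.camera_params(name): a dict with "camera_matrix" (3x3 intrinsics, pixels), "k1" (the pictures are not rectified: a ray, as slopes to the right and down, at radius r is drawn at 1 + k1 r^2 times it, then the intrinsics apply), "pose" (4x4, takes a point from camera to world coordinates). Camera axes: x right, y down, z forward; pixel columns grow to the right and rows downward; lengths in m; the calibration is good to about 2 mm. A picture is of the moment at which its call begins. camera_params takes no time and is no camera call.
- job.close_job(): hands the job in, once; it reports no verdict.
The state is a dict: "time": time; "joint_positions": joint angles; "qd": joint speeds; "joint_torque": joint torques, N m; "position": TCP position; "tool_rot": TCP orientation; "ft_force": force on the tool from outside, world axes, zero at the start; "torque": the same for the moment, N m; "grip_width": opening from 0.0 (shut) to 1.0 (fully open).
Only numpy, scipy, OpenCV 4.12 (cv2) and the standard library are available. Lean on these libraries where they do the work, as an engineer would, in place of code of your own. Each camera call takes 0.05 s, during which the arm holds its last target. There are 200 camera calls.

### The job

Before the drawer is pushed shut, secure the taller of the two polish tins in the white tray: lower the hold-down stop that stands over it until its foot touches the lid, then press that stop's clamp lever down fully level to lock it. Leave the other stop and its lever as they are.

Things in the scene. Friction and masses are not known exactly. Their poses are not given: they have to be found in the camera images.
- tall_tin: The taller closed round polish tin, plain metal, 60 mm across and 42 mm high, about 160 g, standing loose on the tray's 5 mm thick floor under the left or the right stop (the other tin is 76 mm across and 24 mm high). Origin: centre of its underside; z up.
- stop_left: The left (seen from the robot) stop: steel rod, 10 mm, sliding upright through a fixed guide head whose top is 160 mm over the table. Rubber foot disc 28 mm across below; black knob 32 mm across, 22 mm high, on top. Origin: centre of the foot's underside, at first 80-110 mm over the table; knob's flat top 157 mm straight above it. Friction holds it at any height; 4 N down on the knob moves it.
- stop_right: The right (seen from the robot) stop: steel rod, 10 mm, sliding upright through a fixed guide head whose top is 160 mm over the table. Rubber foot disc 28 mm across below; black knob 32 mm across, 22 mm high, on top. Origin: centre of the foot's underside, at first 80-110 mm over the table; knob's flat top 157 mm straight above it. Friction holds it at any height; 4 N down on the knob moves it.
- lever_left: The left stop's steel clamp lever, 90 x 20 x 8 mm, dark. Origin: its hinge, 84 mm beyond the rod (away from the robot), 150 mm over the table. x: along its middle to the free end, pointing away from the robot; z: out of its flat upper face. Open it rises 31-43 degrees; pressed down to level (end stop) it is locked. Stays where left; 3 N down 50 mm from the hinge moves it.
- lever_right: The right stop's steel clamp lever, 90 x 20 x 8 mm, dark. Origin: its hinge, 84 mm beyond the rod (away from the robot), 150 mm over the table. x: along its middle to the free end, pointing away from the robot; z: out of its flat upper face. Open it rises 31-43 degrees; pressed down to level (end stop) it is locked. Stays where left; 3 N down 50 mm from the hinge moves it.
Things that resemble listed ones, but are neither listed nor needed, are in the scene too. Leave any green, orange or pink look-alike of the tall_tin alone.

How it is judged:
On the way, in this order (a step that is already met when the one before it is completed fails the run):
1. the foot of the stop over the taller tin touches its lid (((horizontal distance between tall_tin and stop_left below 0.02 m and contact force between stop_left and tall_tin above 0.4 N) or (horizontal distance between tall_tin and stop_right below 0.02 m and contact force between stop_right and tall_tin above 0.4 N))), for 0.1 s.
2. with the foot still on the lid, that stop's lever is pressed down level (((horizontal distance between tall_tin and stop_left below 0.02 m and z of stop_left in the frame of tall_tin below 0.046 m and angle between tall_tin's own z axis and vertical below 0.1 rad and angle between lever_left's own z axis and vertical below 0.17 rad) or (horizontal distance between tall_tin and stop_right below 0.02 m and z of stop_right in the frame of tall_tin below 0.046 m and angle between tall_tin's own z axis and vertical below 0.1 rad and angle between lever_right's own z axis and vertical below 0.17 rad))), for 0.2 s.
At the end, for the whole second after the job is handed in: The taller tin stands upright (within 5 degrees) under its stop (centres within 20 mm), the stop's foot is on the lid (gap under 4 mm) and that stop's lever is level within 9 degrees (((horizontal distance between tall_tin and stop_left below 0.02 m and z of stop_left in the frame of tall_tin below 0.046 m and angle between tall_tin's own z axis and vertical below 0.1 rad and angle between lever_left's own z axis and vertical below 0.17 rad) or (horizontal distance between tall_tin and stop_right below 0.02 m and z of stop_right in the frame of tall_tin below 0.046 m and angle between tall_tin's own z axis and vertical below 0.1 rad and angle between lever_right's own z axis and vertical below 0.17 rad))); the robot touches nothing.
It fails at once if the stop that is not over the taller tin is moved more than 12 mm, or its lever is pressed below 23 degrees ((horizontal distance between tall_tin and stop_left below 0.03 m and (distance of stop_right from where it was at the start of the episode above 0.012 m or angle between lever_right's own z axis and vertical below 0.4 rad)) or (horizontal distance between tall_tin and stop_right below 0.03 m and (distance of stop_left from where it was at the start of the episode above 0.012 m or angle between lever_left's own z axis and vertical below 0.4 rad))).
It also fails if it takes over 35 s, if anything falls off the work surface, if the arm or the gripper's body presses on something with over 40 N, if the wrist force passes 120 N, or if a joint passes its speed limit or range.

## Working session

There is one attempt and no reset: what is moved stays moved. The work goes in short steps, Python scripts to look and compute and a shell command to move; the robot and the scene stay as the last step left them, time stands still between calls to the robot, and variables do not carry over. Pictures are saved under pics/ and viewed, about 8 in all and at most 12, crops included, and the job is handed in when it is done.

```bash
mkdir -p pics; cat > h.py <<'E'
import numpy as np, cv2
from bench import get_state, eyes, job
def cloud(name):
    im,d=eyes.get_image(name); p=eyes.camera_params(name)
    K=np.array(p["camera_matrix"]); T=np.array(p["pose"]); k1=p["k1"]
    v,u=np.mgrid[0:480,0:640]
    pts=cv2.undistortPoints(np.stack([u,v],-1).reshape(-1,1,2).astype(np.float64),K,np.array([k1,0,0,0.])).reshape(480,640,2)
    c=np.concatenate([pts*d[...,None],d[...,None]],-1)
    w=c@T[:3,:3].T+T[:3,3]; w[d==0]=np.nan
    return im,d,w
E
python3 - <<'E'
from h import *
s=get_state(); print(s["time"],s["position"],s["tool_rot"],s["ft_force"],s["grip_width"])
for n in("top","side"):
    im,d,w=cloud(n); np.savez(f"{n}0.npz",im=im,d=d,w=w)
    cv2.imwrite(f"pics/{n}0.png",im[...,::-1]); p=eyes.camera_params(n); print(n,np.round(p["pose"],3).tolist(),p["k1"])
E
```

```text
0.0 [0.26355843 0.59357875 0.22143825] [-6.51426033e-01 -3.07301836e+00  2.96697082e-03] [ 0.70002735 -0.26134013 -0.4479914 ] 0.9991118707220285
top [[-0.017, -0.984, 0.175, 0.354], [-1.0, 0.015, -0.011, -0.121], [0.008, -0.175, -0.985, 1.006], [0.0, 0.0, 0.0, 1.0]] -0.09529645159548256
side [[0.982, -0.151, 0.113, 0.379], [-0.188, -0.738, 0.649, -0.914], [-0.014, -0.658, -0.753, 0.978], [0.0, 0.0, 0.0, 1.0]] -0.0017925705825454909
```

View pics/top0.png

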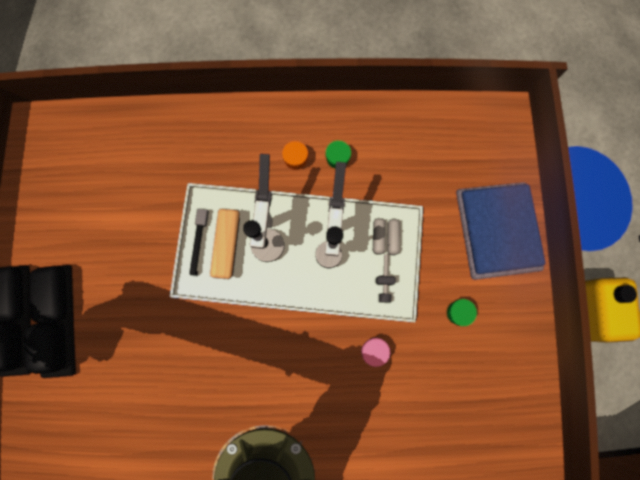

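View pics/side0.png

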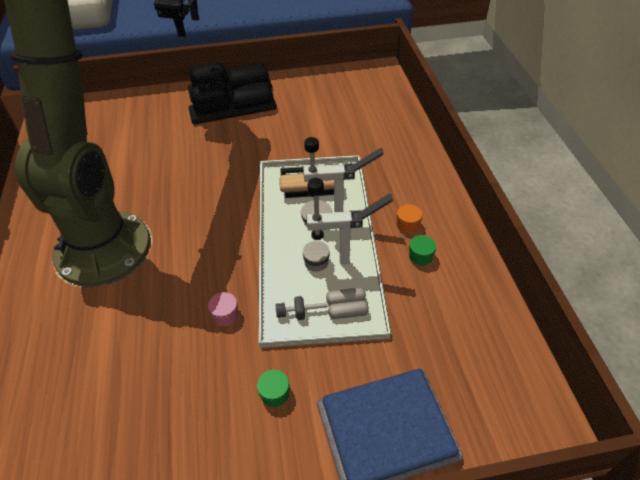

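Candidates: plain tins at top (268,246) / side (316,212), and top (330,252) / side (316,255). The look-alikes are orange (295,153), green (338,153) and (463,312), and pink (376,352). The knobs are at top (252,229) and (335,235). Next I measure tin heights and the knob and lever positions in both views.

```bash
python3 - <<'E'
from h import *
for n in("top","side"):
    z=np.load(f"{n}0.npz"); w=z["w"]; im=z["im"].astype(int)
    x,y,h=w[...,0],w[...,1],w[...,2]
    R=(x>.35)&(x<.75)&(y>-.35)&(y<.15)
    mx=im.max(-1); dark=R&(mx<75)&(h>.14)&(h<.32)
    nl,L,st,c=cv2.connectedComponentsWithStats(dark.astype(np.uint8))
    print(n,"dark high")
    for i in range(1,nl):
        if st[i,4]>25:
            m=L==i; q=w[m]; print(c[i].round(),st[i,4],"med",np.median(q,0).round(4),"min",q.min(0).round(3),"max",q.max(0).round(3))
    sat=im.max(-1)-im.min(-1)
    tray=R&(h<.01)&(h>-.005)&(mx>150)&(sat<40)
    print("trayz",np.nanmedian(h[tray]))
    for lo,hi,t in((.018,.038,"low"),(.038,.058,"tall")):
        m=R&(h>lo)&(h<hi)&(sat<40)&(mx>80)
        nl,L,st,c=cv2.connectedComponentsWithStats(m.astype(np.uint8))
        for i in range(1,nl):
            if st[i,4]>80:
                q=w[L==i]; print(t,c[i].round(),st[i,4],np.median(q,0).round(4),"mid",((q.min(0)+q.max(0))/2).round(3),"ext",np.ptp(q,0).round(3))
a=np.load("top0.npz")["im"][130:300,220:370]; b=np.load("side0.npz")["im"][125:285,270:420]
cv2.imwrite("pics/crop.png",np.hstack([cv2.resize(k,(400,400),interpolation=3) for k in(a,b)])[...,::-1])
E
```

```text
top dark high
[264. 179.] 387 med [ 0.6239 -0.0201  0.1755] min [ 0.584 -0.031  0.151] max [ 0.665 -0.003  0.208]
[338. 184.] 357 med [ 0.6108 -0.1673  0.1818] min [ 0.571 -0.182  0.153] max [ 0.646 -0.153  0.213]
[252. 229.] 252 med [ 0.5107 -0.0072  0.2425] min [ 0.498 -0.021  0.162] max [0.526 0.009 0.247]
[334. 236.] 239 med [ 0.4935 -0.1536  0.2606] min [ 0.48  -0.167  0.158] max [ 0.509 -0.141  0.264]
trayz 0.005876518481181758
low [379. 203.] 116 [ 0.6145 -0.2725  0.0211] mid [ 0.614 -0.27   0.022] ext [0.021 0.157 0.008]
low [203. 216.] 118 [0.589  0.1418 0.0257] mid [0.588 0.14  0.025] ext [0.039 0.019 0.013]
low [387. 239.] 884 [ 0.5253 -0.2817  0.0335] mid [ 0.509 -0.285  0.028] ext [0.136 0.066 0.019]
low [270. 247.] 615 [ 0.5073 -0.0192  0.0298] mid [ 0.517 -0.011  0.028] ext [0.075 0.075 0.016]
low [415. 297.] 82 [ 0.391  -0.345   0.0211] mid [ 0.396 -0.344  0.022] ext [0.09  0.011 0.007]
low [251. 304.] 100 [0.3838 0.0277 0.0209] mid [0.384 0.029 0.022] ext [0.015 0.127 0.007]
low [318. 311.] 145 [ 0.3661 -0.124   0.021 ] mid [ 0.366 -0.125  0.022] ext [0.021 0.173 0.0
[... 621 characters left out ...]
05  0.429 0.008]
low [307. 209.] 174 [4.983e-01 4.000e-04 2.980e-02] mid [ 0.5   -0.001  0.028] ext [0.038 0.062 0.013]
low [324. 207.] 129 [ 0.5397 -0.0019  0.0299] mid [0.541 0.002 0.03 ] ext [0.031 0.049 0.009]
low [373. 242.] 113 [ 0.6328 -0.1276  0.0212] mid [ 0.634 -0.122  0.022] ext [0.024 0.164 0.009]
low [383. 298.] 130 [ 0.6141 -0.2865  0.0209] mid [ 0.616 -0.279  0.021] ext [0.021 0.14  0.006]
low [343. 302.] 1025 [ 0.5279 -0.2805  0.0328] mid [ 0.511 -0.284  0.028] ext [0.136 0.065 0.02 ]
low [284. 340.] 103 [ 0.3901 -0.3456  0.0208] mid [ 0.398 -0.344  0.022] ext [0.093 0.012 0.008]
tall [315. 251.] 442 [ 0.4926 -0.1499  0.048 ] mid [ 0.493 -0.149  0.047] ext [0.059 0.06  0.013]
```

View pics/crop.png

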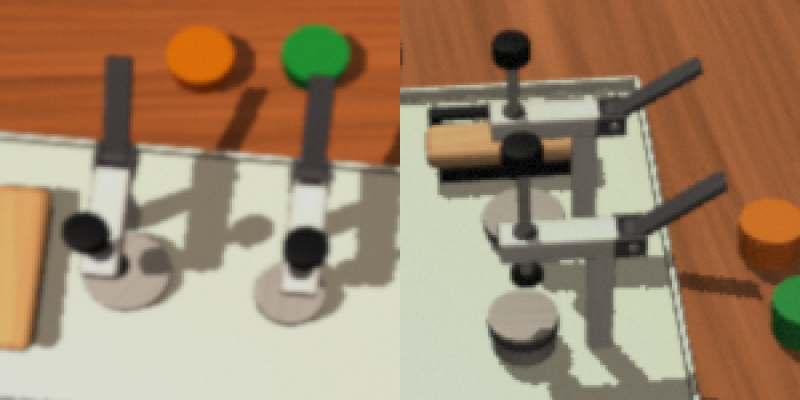

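The right-hand tin is the tall one: lid z 0.048, 59 mm across, at (0.493,-0.149). It stands under the right stop, whose knob is at about (0.495,-0.155) with its top at 0.262. The left tin's lid is at z 0.030. I'll rise, shut the jaws and square up the tool.

```bash
python3 -m jog '[[[0,0,0,-0.5,-0.96],[0,0,0,-0.5,-0.96],[0,0,0,-0.5,-0.96],[0,0,0,-0.5,-0.96],[0,0,0,-0.3,-0.94]]]'
python3 - <<'E'
from h import *
s=get_state(); print(s["joint_positions"],s["ft_force"])
from scipy.spatial.transform import Rotation as R
print(R.from_rotvec(s["tool_rot"]).as_matrix().round(3))
E
```

```text
time: 0.72
position: [0.2638, 0.5942, 0.3153]
tool_rot: [-0.003, 3.141, 0.001]
ft_force: [0.5, -0.6, 0.6]
grip_width: 0.517
[-1.10273331  0.30018471 -0.1199575   1.29614827  0.03543423  1.54685074
  0.35465461] [ 0.48780205 -0.57806381  0.61728022]
[[-1.    -0.002  0.   ]
 [-0.002  1.     0.   ]
 [-0.     0.    -1.   ]]
```

```bash
python3 -m jog '[[[0,-0.55,-0.95,0,0],[0,-0.55,-0.95,0,0],[0,-0.55,-0.95,0,0],[0,-0.55,-0.95,0,0],[0,-0.55,-0.95,0,0],[0,-0.55,-0.95,0,0],[0,-0.55,-0.95,0,0],[0,-0.55,-0.95,0,0],[0,-0.55,-0.95,0,0],[0,-0.55,-0.95,0,0]]]'
python3 -m jog '[[[0,0,-0.9,0,0],[0,0,-0.9,0,0],[0,0,-0.9,0,0],[0,0,-0.9,0,0],[0,0,-0.9,0,0],[0,0,-0.9,0,0],[0,0,-0.9,0,0],[0,0,-0.9,0,0],[0,0,0,0,0]]]'
```

```text
time: 1.98
position: [0.4839, 0.2125, 0.3142]
tool_rot: [-0.001, -3.141, 0.0]
ft_force: [1.1, -0.6, -0.2]
grip_width: 0.006
time: 3.1
position: [0.4827, -0.0775, 0.3145]
tool_rot: [-0.011, -3.141, 0.001]
ft_force: [-0.7, 0.4, -0.1]
grip_width: 0.008
```

```bash
python3 - <<'E'
from h import *
for n in("top","side"):
    z=np.load(f"{n}0.npz"); w=z["w"]; x,y,h=w[...,0],w[...,1],w[...,2]
    for lo,y0 in((.256,-.155),(.239,-.008)):
        m=(abs(x-.5)<.05)&(abs(y-y0)<.05)&(h>lo)&(h<.28); q=w[m].astype(np.float32)
        print(n,m.sum(),cv2.minEnclosingCircle(q[:,:2]),np.median(q[:,2]))
E
python3 -m jog '[[[0,-0.25,-0.65,0,0],[0,-0.08,-0.65,0,0],[0,0,-0.6,0.2,0],[0,0,0,0.3,0],[0,0,0,0,0]]]'
```

```text
time: 3.72
position: [0.496, -0.148, 0.2931]
tool_rot: [0.002, -3.139, -0.002]
ft_force: [0.3, 0.2, 0.8]
grip_width: 0.006Traceback (most recent call last):
  File "<stdin>", line 6, in <module>
cv2.error: OpenCV(4.12.0) /io/opencv/modules/imgproc/src/shapedescr.cpp:201: error: (-215:Assertion failed) count >= 0 && (depth == CV_32F || depth == CV_32S) in function 'minEnclosingCircle'
```

```bash
python3 - <<'E'
from h import *
for n in("top","side"):
    z=np.load(f"{n}0.npz"); w=z["w"]; x,y,h=w[...,0],w[...,1],w[...,2]
    for lo,y0 in((.256,-.155),(.239,-.008)):
        m=(abs(x-.5)<.05)&(abs(y-y0)<.05)&(h>lo)&(h<.28); q=np.ascontiguousarray(w[m][:,:2],dtype=np.float32).reshape(-1,1,2)
        print(n,m.sum(),cv2.minEnclosingCircle(q),np.median(w[m][:,2]))
im,d,w=cloud("side"); cv2.imwrite("pics/a.png",cv2.resize(im[110:290,240:440],(800,720))[:600,:,::-1])
E
```

```text
top 245 ((0.49587029218673706, -0.15416701138019562), 0.01595740206539631) 0.26066900929156245
top 234 ((0.513268232345581, -0.005353403743356466), 0.01594139076769352) 0.24289183687515364
side 156 ((0.4964000880718231, -0.15288980305194855), 0.01735062524676323) 0.26030651193140003
side 121 ((0.5136860013008118, -0.0070779575034976006), 0.017630580812692642) 0.24271619158617352
```

View pics/a.png

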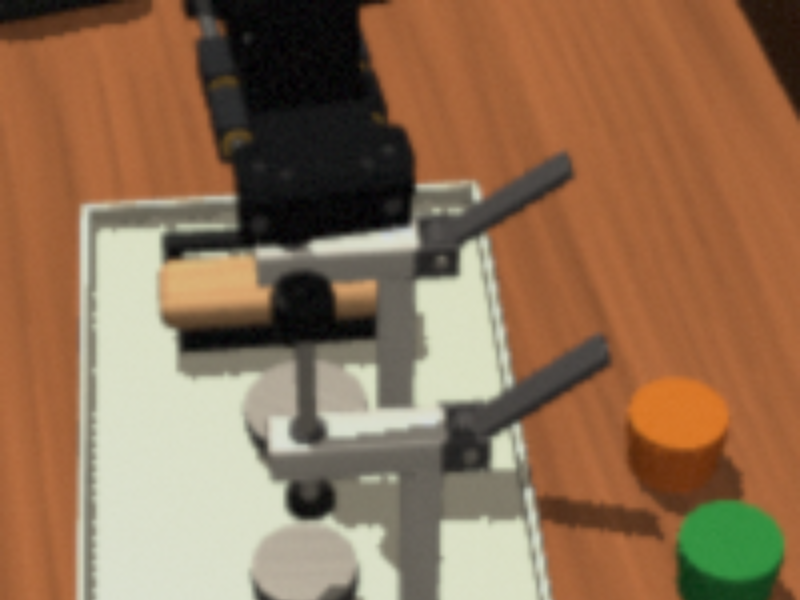

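```bash
python3 - <<'E'
from h import *
p=eyes.camera_params("side");T=np.linalg.inv(np.array(p["pose"]))
for P in([.496,-.148,.2931],[.496,-.148,.363],[.496,-.153,.261]):
    c=T[:3,:3]@P+T[:3,3]; uv=cv2.projectPoints(c.reshape(1,1,3),np.zeros(3),np.zeros(3),np.array(p["camera_matrix"]),np.array([p["k1"],0,0,0.]))[0].ravel()
    print(uv,"crop",(uv-[240,110])*4)
im,d,w=cloud("side")
m=(abs(w[...,0]-.496)<.08)&(abs(w[...,1]+.148)<.12)&(w[...,2]>.27)&(w[...,2]<.45)
q=w[m]; print(m.sum(),q.min(0),q.max(0))
for z in np.arange(.27,.45,.02):
    k=q[(q[:,2]>=z)&(q[:,2]<z+.02)]; 
    if len(k): print(round(z,2),len(k),k.min(0).round(3),k.max(0).round(3))
s=get_state(); print(s["position"],s["joint_positions"],s["time"])
E
```

```text
[313.63712661 167.8558255 ] crop [294.54850643 231.423302  ]
[312.54112972 138.70838894] crop [290.16451888 114.83355577]
[314.55601975 181.98287107] crop [298.22407898 287.9314843 ]
2567 [ 0.45812493 -0.2438976   0.36310734] [ 0.53385471 -0.05265603  0.44986676]
0.35 107 [ 0.459 -0.235  0.363] [ 0.533 -0.065  0.37 ]
0.37 693 [ 0.458 -0.24   0.37 ] [ 0.534 -0.061  0.39 ]
0.39 1146 [ 0.458 -0.244  0.39 ] [ 0.534 -0.053  0.41 ]
0.41 329 [ 0.47 -0.2   0.41] [ 0.521 -0.137  0.43 ]
0.43 292 [ 0.472 -0.199  0.43 ] [ 0.518 -0.156  0.45 ]
[ 0.49664568 -0.14817351  0.2943273 ] [-3.23809164e-01 -1.65211849e-03  5.66964093e-01  1.67816195e+00
  2.47230473e-04  1.46545878e+00  1.81586214e+00] 3.825
```

The gripper body matches the reported pose: its underside is 70 mm over the TCP and it hides the fingers from this view. The knob is at (0.496,-0.1535), top at 0.261. Next I nudge y and descend to it.

```bash
python3 -m jog '[[[0,0,-0.14,0.2,0],[0,0,0,0.3,0],[0,0,0,0.2,0],[0,0,0,0.1,0],[0,0,0,0.1,0]]]'
python3 -m jog '[[[0,0,0,0.25,0],[0,0,0,0.25,0]]]'
```

```text
time: 4.45
position: [0.4963, -0.1555, 0.2586]
tool_rot: [-0.001, -3.141, -0.001]
ft_force: [-1.3, 0.1, 2.1]
grip_width: 0.003
time: 4.7
position: [0.4968, -0.1557, 0.2383]
tool_rot: [0.001, 3.14, 0.0]
ft_force: [-0.7, 0.8, 2.7]
grip_width: 0.005
```

```bash
python3 -m jog '[[[0,0,0,0.25,0],[0,0,0,0.25,0],[0,0,0,0.2,0],[0,0,0,0,0]]]'
python3 -m jog '[[[0,0,0,0.1,0],[0,0,0,0,0]]]'
```

```text
time: 5.2
position: [0.4958, -0.1556, 0.2094]
tool_rot: [-0.001, -3.14, -0.0]
ft_force: [0.3, -0.1, -0.7]
grip_width: 0.006
time: 5.45
position: [0.4962, -0.1557, 0.2062]
tool_rot: [-0.001, -3.141, -0.0]
ft_force: [-0.2, -0.8, -0.2]
grip_width: 0.001
```

```bash
python3 -m jog '[[[0,0,0,0.06,0],[0,0,0,0,0]]]'
python3 -m jog '[[[0,0,0,0.06,0],[0,0,0,0,0]]]'
```

```text
time: 5.7
position: [0.4965, -0.1557, 0.2045]
tool_rot: [0.001, 3.141, 0.0]
ft_force: [-1.0, 1.1, 3.7]
grip_width: 0.004
time: 5.95
position: [0.4965, -0.1557, 0.2043]
tool_rot: [0.001, 3.141, 0.002]
ft_force: [-5.9, 2.1, 16.4]
grip_width: 0.006
```

The foot is on the lid: z stopped at 0.204, as expected, with 16 N. I'll hold, then look before lifting away.

```bash
python3 -m jog '[[[0,0,0,0.02,0],[0,0,0,0,0],[0,0,0,0,0]]]'
python3 -m jog '[[[0,0,0,-0.3,0],[0,0,0,-0.5,0],[0,0,0,-0.5,0],[0,0,0,-0.5,0],[0,0,0,-0.3,0]]]'
python3 - <<'E'
from h import *
z=np.load("side0.npz"); w=z["w"]; t=np.load("top0.npz")["w"]
for a in(w,t):
    m=(a[...,0]>.57)&(a[...,0]<.66)&(a[...,1]>-.19)&(a[...,1]<-.145)&(a[...,2]>.155)&(a[...,2]<.23)
    q=a[m]; pc=np.polyfit(q[:,0],q[:,2],1); py=np.polyfit(q[:,0],q[:,1],1); print(m.sum(),pc,np.degrees(np.arctan(pc[0])),py,[(X,np.polyval(pc,X),np.polyval(py,X)) for X in(.58,.64)],q.max(0))
im,d,w=cloud("side"); cv2.imwrite("pics/b.png",cv2.resize(im[110:290,240:440],(660,594))[:,:,::-1])
E
```

```text
time: 6.32
position: [0.4966, -0.1557, 0.2043]
tool_rot: [0.001, 3.14, 0.002]
ft_force: [-8.7, 2.6, 20.5]
grip_width: 0.006
time: 6.95
position: [0.4968, -0.1557, 0.2857]
tool_rot: [0.001, 3.141, -0.0]
ft_force: [-0.1, -0.2, 0.4]
grip_width: 0.008
421 [ 0.75508664 -0.27963165] 37.05596607444572 [-0.13032141 -0.08918537] [(0.58, np.float64(0.1583186020270057), np.float64(-0.16477178585285734)), (0.64, np.float64(0.20362380020411125), np.float64(-0.17259107029426365))] [ 0.65100064 -0.14502957  0.21320961]
515 [ 0.77482464 -0.29061939] 37.769406659173654 [-0.11438638 -0.09791291] [(0.58, np.float64(0.15877889966161923), np.float64(-0.1642570084925199)), (0.64, np.float64(0.2052683781481457), np.float64(-0.17112019147660495))] [ 0.65080653 -0.14720698  0.21316209]
```

View pics/b.png

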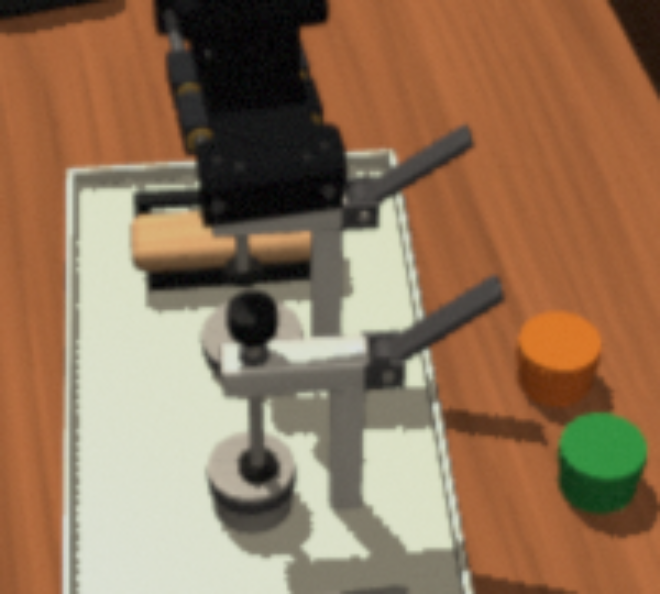

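The foot sits on the lid centre (258,465) and the right lever is still open at 37°. Now I go over the right lever at x 0.63, y -0.171.

```bash
python3 -m jog '[[[0,-0.84,-0.1,0,0],[0,-0.84,-0.1,0,0],[0,-0.84,-0.1,0,0],[0,-0.83,-0.09,0,0],[0,0,0,0.6,0],[0,0,0,0.6,0],[0,0,0,0.4,0],[0,0,0,0,0]]]'
```

```text
time: 8.0
position: [0.6296, -0.171, 0.2192]
tool_rot: [-0.001, -3.139, -0.001]
ft_force: [0.1, -0.2, 0.5]
grip_width: 0.011
```

```bash
python3 -m jog '[[[0,0,0,0.25,0],[0,0,0,0.25,0],[0,0,0,0.25,0],[0,0,0,0.25,0]]]'
python3 -m jog '[[[0,0,0,0.25,0],[0,0,0,0.2,0],[0,0,0,0,0]]]'
```

```text
time: 8.5
position: [0.6308, -0.1714, 0.1807]
tool_rot: [0.001, 3.141, -0.0]
ft_force: [0.9, 0.4, 2.1]
grip_width: -0.001
time: 8.88
position: [0.6298, -0.1711, 0.1618]
tool_rot: [-0.001, -3.139, -0.001]
ft_force: [-0.4, 0.3, 0.5]
grip_width: 0.006
```

```bash
python3 -m jog '[[[0,0,0,0.1,0],[0,0,0,0.06,0],[0,0,0,0,0]]]'
python3 -m jog '[[[0,0,0,0.05,0],[0,0,0,0,0]]]'
```

```text
time: 9.25
position: [0.6304, -0.1713, 0.1564]
tool_rot: [-0.001, -3.142, -0.0]
ft_force: [0.3, 0.3, -0.0]
grip_width: 0.003
time: 9.5
position: [0.6305, -0.1714, 0.1545]
tool_rot: [0.001, 3.141, 0.0]
ft_force: [0.2, 0.2, 0.9]
grip_width: 0.002
```

```bash
python3 -m jog '[[[0,0,0,0.05,0],[0,0,0,0,0]]]'
python3 -m jog '[[[0,0,0,0.04,0],[0,0,0,0,0],[0,0,0,0,0]]]'
```

```text
time: 9.75
position: [0.6306, -0.1714, 0.1543]
tool_rot: [0.001, 3.141, 0.001]
ft_force: [-2.5, 1.5, 9.0]
grip_width: 0.005
time: 10.12
position: [0.6306, -0.1714, 0.1542]
tool_rot: [0.001, 3.14, 0.002]
ft_force: [-5.6, 2.5, 14.9]
grip_width: 0.008
```

The end stop is reached at z 0.154 with 15 N. I'll retreat upward, move aside over x and check.

```bash
python3 -m jog '[[[0,0,0,-0.4,0],[0,0,0,-0.8,0],[0,0,0,-0.9,0],[0,0,0,-0.9,0],[0,0,0,-0.6,0],[0,0,0.9,0,0],[0,0,0.9,0,0],[0,0,0.9,0,0],[0,0,0.9,0,0],[0,0,0.9,0,0]]]'
python3 -m jog '[[[0,0,0.9,0,0],[0,0,0.9,0,0],[0,0,0.9,0,0],[0,0,0.9,0,0],[0,0,0.9,0,0],[0,0,0.9,0,0],[0,0,0,0,0],[0,0,0,0,0]]]'
python3 - <<'E'
from h import *
im,d,a=cloud("side"); cv2.imwrite("pics/c.png",cv2.resize(im[110:290,240:440],(660,594))[:,:,::-1])
t=cloud("top")[2]
for n,a,r in(("side",a,np.load("side0.npz")["w"]),("top",t,np.load("top0.npz")["w"])):
    for nm,y0,x0 in(("R",-.17,.495),("L",-.02,.513)):
        m=(a[...,0]>x0+.1)&(a[...,0]<x0+.16)&(abs(a[...,1]-y0)<.02)&(a[...,2]>.14)&(a[...,2]<.23)
        q=a[m]; k=(abs(a[...,0]-x0)<.012)&(abs(a[...,1]-y0-.014)<.012)&(a[...,2]>.17)
        print(n,nm,m.sum(),"lever deg",np.degrees(np.arctan(np.polyfit(q[:,0],q[:,2],1)[0])) if m.sum()>9 else None,"knob top",np.nanpercentile(a[k][:,2],80) if k.any() else None)
    m=(abs(a[...,0]-.492)<.035)&(abs(a[...,1]+.148)<.035)&(a[...,2]>.043)&(a[...,2]<.052); q=a[m]; print("lid",((q.min(0)+q.max(0))/2).round(3),np.ptp(q,0).round(3))
print(get_state()["ft_force"])
E
```

```text
time: 11.38
position: [0.6303, 0.0097, 0.295]
tool_rot: [-0.001, -3.141, 0.0]
ft_force: [-0.1, -0.0, -0.4]
grip_width: 0.008
time: 12.38
position: [0.6308, 0.2236, 0.2948]
tool_rot: [-0.002, -3.141, 0.002]
ft_force: [0.4, -0.3, -0.3]
grip_width: 0.005
side R 248 lever deg -0.010056696465715172 knob top 0.20540393963523296
side L 230 lever deg 36.13382917473653 knob top 0.2434352155531645
lid [ 0.493 -0.149  0.047] [0.059 0.062 0.009]
top R 279 lever deg -0.18071869090951434 knob top 0.20591513038050002
top L 341 lever deg 35.6663017102244 knob top 0.24397631074076667
lid [ 0.49  -0.148  0.047] [0.056 0.058 0.009]
[-0.87947185 -0.96607624 -0.0813462 ]
```

View pics/c.png

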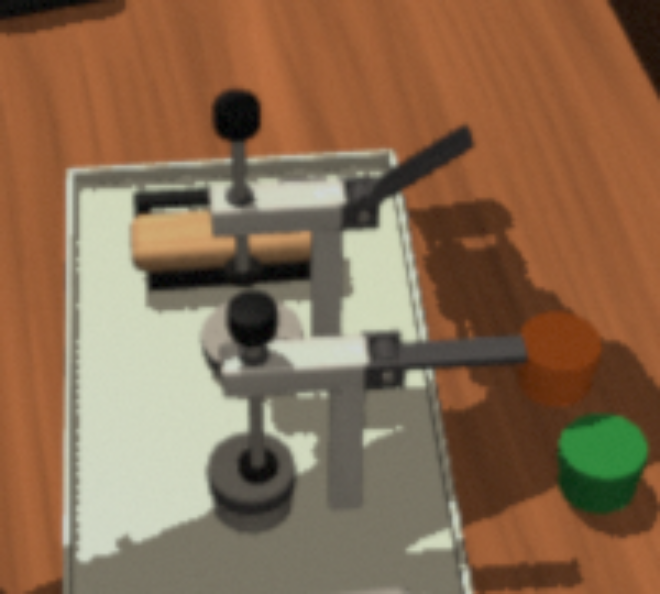

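The right lever is level (400–525,352), the foot is on the lid (258,465), the left stop and its lever are unchanged, and the arm is clear.

```bash
python3 -c "from bench import job; print(job.close_job())"
```

```text
the job is handed in; nothing more can be done
None
```

The taller tin is secured under the right stop, and the job is handed in at about 12.5 s of robot time; no verdict was reported. I pressed the right stop down with the shut fingers until its foot met the lid, which gave about 20 N with the knob top at 0.204 m. I then pressed the right clamp lever to its end stop with about 15 N.

The last checks from both cameras all agreed:

| Check | Result |
|---|---|
| Right lever angle | Within 0.2° of level |
| Right knob top | 0.205–0.206 m, so the foot is on the lid (0.047–0.048 m) to within about 2 mm |
| Tin position | Unmoved; centre within about 8 mm of the rod axis |
| Left knob top | About 0.243 m, unchanged |
| Left lever | Still open at about 36° |
| Arm | Clear of everything, force readings at noise level |

No final check failed. One helper script errored on an array type; I fixed and reran it before touching the stop.

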